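Put the washed weld-cleaner bottles and rinsing lances up to dry

TASK

The wash-up from the weld-cleaning bench has to go on the drying rack. First push the rack's drip tray fully home; then hang every bottle neck-down on a peg of its own, pushed down until its mouth sits on the peg's collar, and put the tube of every rinsing lance down through a sleeve eyelet at the rack's ends, one lance to an eyelet, until its grip rests on the rim. Leave the other things on the bench where they are.

Things in the scene. Friction and masses are not known exactly. Their poses are not given: they have to be found in the camera images.
- tray (a joint): the drip tray under the drying rack, an aluminium tray 210 x 325 mm and 24 mm deep that slides on the bench along the rack's own x (the level direction in which the pegs lean, towards the robot): 0 = fully home under the rack, 0.06 m = pulled right out towards the robot; friction about 1.5 N, it stays where it is left
- tray_handle (a point): middle of the tray's handle, a black upright tab on the tray's edge nearest the robot: 12 mm thick along the travel, 90 mm wide; this point is 45 mm above the bench, the tab's top 11 mm higher. x points the way the tray pulls out, y along the tab, z up
- peg1 (a point): foot of drying peg 1 (four in a row, 88 mm apart), at the centre of the top of its 38 mm collar, 95 mm above the bench. z points up the peg, which leans 45 degrees towards the robot; y is level, along the row. Black peg, 95 mm long, 19 mm thick at the foot tapering to 11 mm with a blunt tip. A steel strip lies 4 mm behind this point, reaching 37 mm up and 29 mm down the slope
- peg2 (a point): foot of drying peg 2 (four in a row, 88 mm apart), at the centre of the top of its 38 mm collar, 95 mm above the bench. z points up the peg, which leans 45 degrees towards the robot; y is level, along the row. Black peg, 95 mm long, 19 mm thick at the foot tapering to 11 mm with a blunt tip. A steel strip lies 4 mm behind this point, reaching 37 mm up and 29 mm down the slope
- peg3 (a point): foot of drying peg 3 (four in a row, 88 mm apart), at the centre of the top of its 38 mm collar, 95 mm above the bench. z points up the peg, which leans 45 degrees towards the robot; y is level, along the row. Black peg, 95 mm long, 19 mm thick at the foot tapering to 11 mm with a blunt tip. A steel strip lies 4 mm behind this point, reaching 37 mm up and 29 mm down the slope
- peg4 (a point): foot of drying peg 4 (four in a row, 88 mm apart), at the centre of the top of its 38 mm collar, 95 mm above the bench. z points up the peg, which leans 45 degrees towards the robot; y is level, along the row. Black peg, 95 mm long, 19 mm thick at the foot tapering to 11 mm with a blunt tip. A steel strip lies 4 mm behind this point, reaching 37 mm up and 29 mm down the slope
- eye1 (a point): sleeve eyelet 1 of two, one beyond each end of the peg row (74 mm from the end peg along the row, 28 mm up the slope): centre of its upper rim, 115 mm above the bench. z is the sleeve's axis, parallel to the pegs, pointing up out of it. Brass tube 35 mm long, open at both ends, bore 15 mm, outside 27 mm
- eye2 (a point): sleeve eyelet 2 of two, one beyond each end of the peg row (74 mm from the end peg along the row, 28 mm up the slope): centre of its upper rim, 115 mm above the bench. z is the sleeve's axis, parallel to the pegs, pointing up out of it. Brass tube 35 mm long, open at both ends, bore 15 mm, outside 27 mm
- bottle1_centre (a point): a washed, open white plastic bottle (absent in some runs), lying on a 3 mm draining mat with its mouth roughly away from the robot: 150 mm long, square body 48 x 48 mm and 114 mm long, then a round neck 36 mm long, 31 mm outside, bore 23 mm; hollow, 70 g. This point is on its axis half-way along (75 mm from mouth and from base); x points along the axis to the mouth
- bottle2_centre (a point): a washed, open white plastic bottle (absent in some runs), lying on a 3 mm draining mat with its mouth roughly away from the robot: 150 mm long, square body 48 x 48 mm and 114 mm long, then a round neck 36 mm long, 31 mm outside, bore 23 mm; hollow, 70 g. This point is on its axis half-way along (75 mm from mouth and from base); x points along the axis to the mouth
- bottle3_centre (a point): a washed, open white plastic bottle (absent in some runs), lying on a 3 mm draining mat with its mouth roughly away from the robot: 150 mm long, square body 48 x 48 mm and 114 mm long, then a round neck 36 mm long, 31 mm outside, bore 23 mm; hollow, 70 g. This point is on its axis half-way along (75 mm from mouth and from base); x points along the axis to the mouth
- bottle4_centre (a point): a washed, open white plastic bottle (absent in some runs), lying on a 3 mm draining mat with its mouth roughly away from the robot: 150 mm long, square body 48 x 48 mm and 114 mm long, then a round neck 36 mm long, 31 mm outside, bore 23 mm; hollow, 70 g. This point is on its axis half-way along (75 mm from mouth and from base); x points along the axis to the mouth
- lance1_grip (a point): a rinsing lance (absent in some runs) lying on a 3 mm draining mat, tube roughly away from the robot: square black grip 32 x 32 x 80 mm with a 12 mm brass coupling on its back end; from its front a stiff straight steel tube, 9 mm thick and 95 mm long with a tapered tip, runs along the grip's axis; 110 g. This point is the centre of the grip (40 mm behind its front); x points along the axis to the tip
- lance2_grip (a point): a rinsing lance (absent in some runs) lying on a 3 mm draining mat, tube roughly away from the robot: square black grip 32 x 32 x 80 mm with a 12 mm brass coupling on its back end; from its front a stiff straight steel tube, 9 mm thick and 95 mm long with a tapered tip, runs along the grip's axis; 110 g. This point is the centre of the grip (40 mm behind its front); x points along the axis to the tip
- can_spray: not part of the job, leave alone: bare aluminium spray can, 62 mm thick, 170 mm tall; origin at its underside
- v_block: not part of the job, leave alone: small dark steel V-block, 50 x 40 x 36 mm; origin at its underside
- full_bottle: not part of the job, leave alone: full capped round bottle, 72 mm thick, 170 mm tall; origin at its underside
- clamp_square: not part of the job, leave alone: heavy dark L-shaped clamping square, 100 x 90 x 50 mm; origin at its underside
- bar_clamp: not part of the job, leave alone: steel bar clamp lying down, about 200 mm long; origin at its underside
- wire_brush: not part of the job, leave alone: hand brush, 200 mm long; origin at its underside
- hammer: not part of the job, leave alone: hammer, 260 mm long; origin at its underside
- carton: not part of the job, leave alone: paper carton, 90 x 70 x 100 mm; origin at its underside
Things that resemble listed ones, but are neither listed nor needed, are in the scene too. What is shaped like the part that bears bottle4_centre but green or red is not meant.

How it is judged:
By the outcome, as a careful person would: the job done as asked, in the order asked, and still so for the second after the job is handed in, with the robot touching nothing.
Of bottle1, bottle2, bottle3, bottle4 only 3 to 4 are there at a start; the rules pass over those that are not, and their reading is None.
Of lance1, lance2 only 1 to 2 are there at a start; the rules pass over those that are not, and their reading is None.
At some moment in a run one of bottle1, lance1, lance2 may be knocked a few centimetres aside while the robot is not near it.
It also fails if it takes over 210 s, if anything falls off the work surface, if the arm or the gripper's body presses on something with over 40 N, if the wrist force passes 120 N, or if a joint passes its speed limit or range.

ROBOT

A 6-joint arm with a two-finger parallel gripper is mounted at the origin on the work surface. World frame = base frame: x ahead of the robot, y to its left, z up, the work surface at z = 0. Lengths are in m, angles in rad, forces in N, time in s.
With the tool pointing down it reaches from about 0.4 to 0.825 m from the base axis. Payload 7 kg.
Tool frame: the origin (TCP) lies on the centre line of the jaws, within the pads' length; the fingertips stand ahead of it and the grasp point (between the pads) lies 11 mm behind it (tip_extent is the z of the fingertips in the tool frame, in m); z points along the fingers, y is the line along which they close (so a half turn about z gives the same grasp; the last joint's range is limited). The gripper opens to 85 mm and grips with 20 to 120 N. Pads are 22 mm wide; open, the fingers measure 114 mm over their backs; the gripper's body (76 mm by 85 mm) begins 54 mm behind the grasp point. The pads swing forward as they close: fully open they stand 13 mm farther back than shut.
Start: joints at [-0.879, 0.359, 0.012, 0, -1.224, -0.288], TCP at [0.265, -0.621, 0.239] pointing down, gripper open.
Joint ranges: [-3.07, 3.07], [-1.43, 2.12], [-1.02, 1.25], [-3.03, 1.67], [-3.05, -0], [-3.03, 3.03]. Speed limits (rad/s): [2.39, 2.39, 3.01, 3.14, 3.14, 3.14].

INTERFACE

Orientations are given as a rotation vector (axis times angle).
In Python, from bench import movep, line_to, set_joints, open_jaws, clamp, dwell, ik, read_camera, calibration, PlanningError, sign_off, read_clock, read_q, read_joint_velocities, read_joint_efforts, read_eef_pos, read_tcp_rot, read_ft_force, read_ft_torque, read_finger_gap, read_finger_force, tip_extent gives the robot as it stands. The module is installed in compiled form; this text tells all that it offers. Calls block until the motion is done:
- movep(position, orientation): joint-space move of the TCP to a pose.
- line_to(position, ori=None, speed=0.15): straight line of the TCP; ori=None keeps the orientation; speed is the mean speed in m/s.
- set_joints(angles): joint-space move.
- open_jaws() and clamp(squeeze=None): open the fingers fully, or close them until they stop; squeeze is the grip in N (None keeps the last).
- dwell(seconds).
- ik(position, orientation): joint angles nearest the present ones, or None.
- read_camera(name): name is "scene" or "side" or "wrist"; returns (picture, depth): 420x560x3 uint8, blue, green, red; 420x560 float32, m along the optical axis (not along the pixel's ray), 0 where there is no reading.
- calibration(name): a dict with "fov_y" (degrees; the focal length in pixels is half the picture's height over the tangent of half this angle, whatever the lens; pixels are square), "cx", "cy" (the principal point, pixels), "world_from_camera" (4x4, takes a point from camera to world coordinates); the wrist camera has in their place "mount" (4x4, takes a point from camera to tool coordinates, whose origin is the TCP and whose axes are the flange's). Camera axes: x right, y down, z forward; pixel columns grow to the right and rows downward; lengths in m; the calibration is good to about 2 mm. The wrist camera is an equidistant fisheye: a pixel r from the principal point sees the ray r / f radians off the axis. A picture is of the moment at which its call begins: read the wrist's pose just before it. calibration takes no time and is no camera call.
A pose or a line that the arm cannot do raises PlanningError and nothing moves.
- sign_off(): hands the job in; it is judged then, once.
Readings, each from a call of its own:
- read_clock(): time.
- read_q(): joint angles.
- read_joint_velocities(): joint speeds.
- read_joint_efforts(): joint torques, N m.
- read_eef_pos(): TCP position.
- read_tcp_rot(): TCP orientation.
- read_ft_force(): force on the tool from outside, world axes, zero at the start.
- read_ft_torque(): the same for the moment, N m.
- read_finger_gap(): opening from 0.0 (shut) to 1.0 (fully open).
- read_finger_force(): force on a finger pad.
Only numpy, scipy, OpenCV 4.12 (cv2) and the standard library are available. Lean on these libraries where they do the work, as an engineer would, in place of code of your own. Each camera call takes 0.05 s, during which the arm holds its last target. There are 200 camera calls.

## Working session

There is one attempt and no reset: what is moved stays moved. The work goes in short steps, each a Python script; the robot and the scene stay as the last script left them, time stands still between calls to the robot, and variables do not carry over. Pictures are saved under pics/ and viewed, at most 14 in all, crops included, and the job is handed in when it is done.

```bash
mkdir -p pics
python3 - <<'E'
from bench import *
import numpy as np, cv2
for n in("scene","side"):
    p,d=read_camera(n); cv2.imwrite(f"pics/{n}0.png",p); np.save(f"{n}0.npy",d)
    c=calibration(n); print(n,c["fov_y"],c["cx"],c["cy"],np.round(c["world_from_camera"],3).tolist())
c=calibration("wrist");print({k:np.round(v,4).tolist() for k,v in c.items()})
print(read_clock(),read_eef_pos(),read_tcp_rot(),tip_extent() if callable(tip_extent) else tip_extent)
E
```

```text
scene 52.47652086632739 274.0103894230462 211.96327829437814 [[0.82, 0.325, -0.471, 1.201], [0.572, -0.435, 0.696, -1.098], [0.022, -0.84, -0.543, 0.945], [0.0, 0.0, 0.0, 1.0]]
side 48.70290919551903 280.6286287921374 217.62307711746877 [[-0.82, -0.395, 0.413, -0.26], [-0.571, 0.589, -0.571, 0.976], [-0.018, -0.705, -0.709, 1.348], [0.0, 0.0, 0.0, 1.0]]
{'fov_y': 65.7065, 'cx': 275.004, 'cy': 211.4709, 'mount': [[0.0001, -0.9454, -0.326, 0.0833], [1.0, 0.0003, -0.0006, -0.0009], [0.0007, -0.326, 0.9454, -0.134], [0.0, 0.0, 0.0, 1.0]]}
0.1 [ 0.26503718 -0.62034594  0.23849331] [ 6.29787767e-01 -3.07735965e+00 -2.18945537e-03] 0.008
```

View pics/scene0.png

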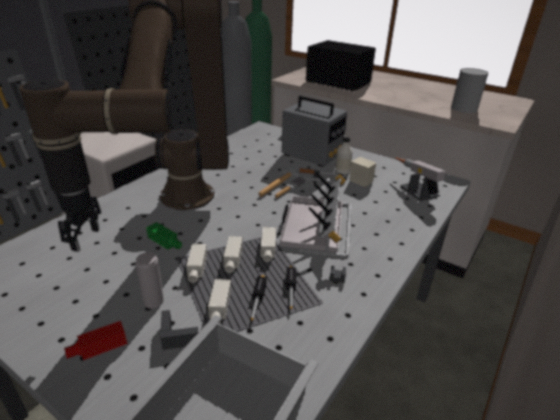

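View pics/side0.png

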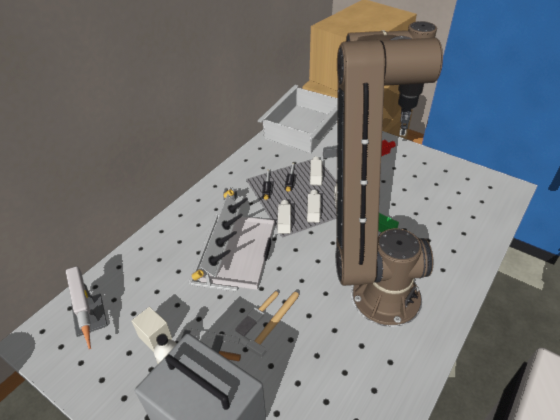

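Four bottles on the mat (scene px (197,262), (233,255), (268,244), (218,300)), two lances ((258,295), (291,285)), the rack with four pegs and brass eyelets around (325,210), tray partly pulled out. I'll get rough positions from depth.

```bash
cat > h.py <<'E'
from bench import *
import numpy as np, cv2
from scipy.spatial.transform import Rotation as R
def cloud(name,d,T_tool=None):
    c=calibration(name); f=210/np.tan(np.radians(c["fov_y"])/2)
    v,u=np.mgrid[:420,:560]; x=(u-c["cx"])/f; y=(v-c["cy"])/f
    if name=="wrist":
        r=np.hypot(x,y)+1e-9; k=np.tan(np.minimum(r,1.5))/r; x=x*k; y=y*k; M=T_tool@c["mount"]
    else: M=c["world_from_camera"]
    P=np.stack([x*d,y*d,d],-1)@M[:3,:3].T+M[:3,3]
    P[d<=0]=np.nan
    return P
def tool():
    T=np.eye(4);T[:3,3]=read_eef_pos();T[:3,:3]=R.from_rotvec(read_tcp_rot()).as_matrix();return T
def ortho(P,img,x0,x1,y0,y1,res):
    # rows: x decreasing downward (ahead = up), cols: y decreasing to the right
    H=int((x1-x0)/res);W=int((y1-y0)/res);o=np.zeros((H,W,3),np.uint8);z=np.full((H,W),np.nan)
    q=P.reshape(-1,3);c=img.reshape(-1,3);ok=np.isfinite(q[:,0]);q=q[ok];c=c[ok]
    i=((x1-q[:,0])/res).astype(int);j=((y1-q[:,1])/res).astype(int)
    k=(i>=0)&(i<H)&(j>=0)&(j<W);i,j,q,c=i[k],j[k],q[k],c[k];s=np.argsort(q[:,2])
    o[i[s],j[s]]=c[s];z[i[s],j[s]]=q[s,2];return o,z
def down(yaw): # tool z down, tool x at angle yaw in world
    x=np.array([np.cos(yaw),np.sin(yaw),0]);z=np.array([0,0,-1.]);return R.from_matrix(np.stack([x,np.cross(z,x),z],1)).as_rotvec()
E
python3 - <<'E'
from h import *
o=[]
for n,pts in(("scene",dict(b_a=(197,262),b_b=(233,255),b_c=(268,244),b_d=(218,300),lA=(260,287),lB=(291,275),can=(150,280),square=(180,335),vb=(338,272),tray=(300,222))),
 ("side",dict(b1=(284,217),b2=(313,207),b3=(316,172),l1=(267,190),l2=(291,178),e1=(230,193),e2=(198,276),tip1=(243,205),tip4=(213,262),handle=(268,247)))):
    d=np.load(n+"0.npy");P=cloud(n,d);img=cv2.imread(f"pics/{n}0.png")
    for k,(u,v) in pts.items(): print(k,np.round(np.nanmedian(P[v-1:v+2,u-1:u+2].reshape(-1,3),0),3))
    a,z=ortho(P,img,.2,.95,-.65,.45,.002); o.append(a)
m=np.maximum(o[0],o[1]); m=cv2.dilate(o[1],np.ones((2,2)))
cv2.imwrite("pics/ortho0.png",np.vstack([o[0],])[:,:])
T=tool();print(np.round(T,3).tolist())
E
```

```text
b_a [ 0.396 -0.349  0.052]
b_b [ 0.468 -0.252  0.052]
b_c [ 0.527 -0.132  0.052]
b_d [ 0.566 -0.44   0.052]
lA [ 0.623 -0.31   0.037]
lB [ 0.67  -0.206  0.037]
can [ 0.398 -0.537  0.111]
square [ 0.568 -0.594  0.049]
vb [ 0.778 -0.088  0.023]
tray [0.512 0.105 0.008]
b1 [ 0.486 -0.079  0.052]
b2 [ 0.423 -0.187  0.051]
b3 [ 0.527 -0.383  0.052]
l1 [ 0.647 -0.184  0.035]
l2 [ 0.608 -0.309  0.035]
e1 [ 0.704 -0.017  0.114]
e2 [0.534 0.361 0.111]
tip1 [ 0.698 -0.082  0.   ]
tip4 [0.54  0.279 0.096]
handle [0.447 0.084 0.051]
[[-0.92, -0.393, -0.001, 0.265], [-0.393, 0.92, 0.001, -0.62], [0.0, 0.001, -1.0, 0.238], [0.0, 0.0, 0.0, 1.0]]
```

View pics/ortho0.png

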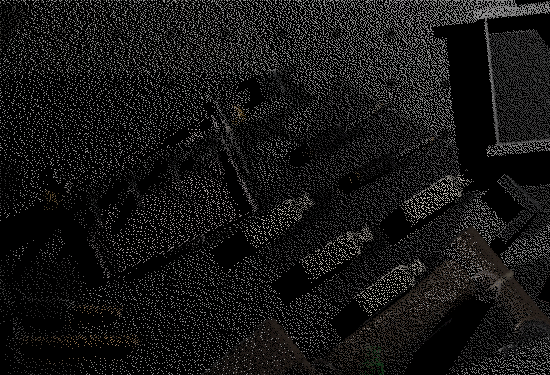

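The ortho view shows the bottles and lances lying mouth/tip towards about -55° yaw, and the rack rotated about 24°. I'll take wrist views above the mat and above the rack for precise poses.

Run:
```python
from h import *
import pickle
S={}
for n,p,yaw in(("mat",(0.50,-0.24,0.34),-2.5),("rack",(0.47,0.10,0.36),-2.72)):
    for y in (yaw,yaw+np.pi):
        q=ik(p,down(y)); print(n,y,q)
        if q is not None: break
    movep(p,down(y)); dwell(.3)
    T=tool(); img,d=read_camera("wrist"); S[n]=(T,img,d); cv2.imwrite(f"pics/w_{n}.png",img)
pickle.dump(S,open("S.pkl","wb")); print(read_clock())
```

```text
mat -2.5 [-0.09440289  0.10978103 -0.08884433  0.         -1.37217097 -0.83480079]
rack -2.72 [ 0.62022996 -0.02815114 -0.19034022  0.         -1.40860725 -1.76943363]
3.7667
```

```bash
python3 -c "
import cv2,numpy as np
a=cv2.imread('pics/w_mat.png');b=cv2.imread('pics/w_rack.png')
f=lambda i:cv2.resize(i,(400,300));g=np.hstack([f(a),f(b)]);cv2.imwrite('pics/w0.png',cv2.convertScaleAbs(g,alpha=1.6))"
```

```text
(no output)
```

View pics/w0.png

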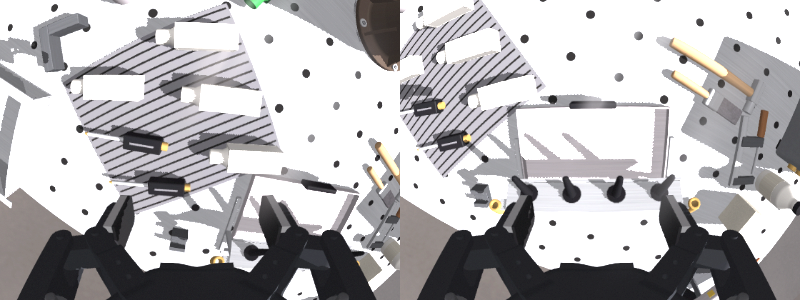

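Both wrist views are clear: in the mat view, four bottles and two lances on the mat; in the rack view, eyelets at full-image px (136,287) and (412,286), handle at (269,146), four pegs between. Now fitting poses.

```bash
cat > fit.py <<'E'
from h import *
from scipy.optimize import least_squares
def items(img,d,T):
    """list of (kind, centre xy of the top face, unit axis to mouth/tip, rect size)"""
    P=cloud("wrist",d,T); res=.0015; x1,y1=.95,.4
    out=[]
    g=img.max(-1).astype(int); sat=g-img.min(-1)
    for kind,zr,col,L,W,near in(("bottle",(.044,.060),g>110,.114,.048,.03),("lance",(.029,.042),g<90,.080,.032,.02)):
        m=(P[...,2]>zr[0])&(P[...,2]<zr[1])&col&((sat<60)|(kind=="lance"))
        m=cv2.morphologyEx(m.astype(np.uint8),cv2.MORPH_OPEN,np.ones((3,3)))
        n,l,s,_=cv2.connectedComponentsWithStats(m)
        for i in range(1,n):
            if s[i,4]<150: continue
            q=P[l==i]; r=cv2.minAreaRect((q[:,:2]*1000).astype(np.float32))
            c=np.array(r[0])/1000; box=cv2.boxPoints(r)/1000; e=box[1]-box[0]; f=box[2]-box[1]
            if np.linalg.norm(f)>np.linalg.norm(e): e,f=f,e
            a=e/np.linalg.norm(e); sz=(np.linalg.norm(e),np.linalg.norm(f))
            if not(abs(sz[0]-L)<.025 and abs(sz[1]-W)<.014): 
                continue
            if a@np.array([1,-1])<0:a=-a   # mouths and tips point away, roughly (+x,-y)
            out.append((kind,c,a,sz,np.median(q[:,2])))
    return out
def rack(img,d,T,guess):
    P=cloud("wrist",d,T).reshape(-1,3); g=img.max(-1).ravel()
    near=np.linalg.norm(P[:,:2]-guess[:2],axis=1)<.22
    q=P[near&(g<70)&(P[:,2]>.105)&(P[:,2]<.162)]
    def axes(p):
        th=p[2]; rx=np.array([np.cos(th),np.sin(th),0]); ry=np.array([-np.sin(th),np.cos(th),0])
        return rx,ry,(rx+[0,0,1])/np.sqrt(2)
    def f(p):
        rx,ry,a=axes(p); D=[]
        for k in(-1.5,-.5,.5,1.5):
            o=np.array([p[0],p[1],.095])+ry*.088*k; v=q-o; s=v@a
            D.append(np.linalg.norm(v-s[:,None]*a,axis=1)-(.0095-.004*s/.095))
        return np.min(np.abs(D),0)
    r=least_squares(f,guess,loss="soft_l1",f_scale=.002)
    return r.x,len(q),np.median(f(r.x))
E
python3 - <<'E'
from fit import *
import pickle
S=pickle.load(open("S.pkl","rb"))
for n in S:
    T,img,d=S[n]
    for k in items(img,d,T): print(n,k[0],np.round(k[1],4),np.round(np.degrees(np.arctan2(k[2][1],k[2][0])),1),np.round(k[3],3),round(k[4],4))
T,img,d=S["rack"]
# guess: feet line is 28*.707 towards robot of eyelets
rx=np.array([-.912,-.41]);c=np.array([.619,.172])+rx*.02
print(rack(img,d,T,np.array([*c,np.arctan2(-.41,-.912)])))
P=cloud("wrist",d,T)
for u,v in((136,287),(412,286)):
    w=P[v-14:v+15,u-14:u+15].reshape(-1,3);cc=img[v-14:v+15,u-14:u+15].reshape(-1,3).astype(int);k=(cc[:,2]-cc[:,0]>40)&(w[:,2]>.09);print("eye",k.sum(),w[k].mean(0),w[k].min(0),w[k].max(0))
w=P[140:152,235:305].reshape(-1,3);k=(w[:,2]>.048)&(w[:,2]<.065);w=w[k];print("handle",len(w),w.mean(0),w.min(0),w.max(0)); print(cv2.minAreaRect((w[:,:2]*1000).astype(np.float32)))
E
```

```text
mat bottle [ 0.3668 -0.3221] -54.8 [0.119 0.049] 0.0503
mat bottle [ 0.5482 -0.4137] -57.8 [0.12  0.049] 0.0504
mat bottle [ 0.4352 -0.2144] -58.0 [0.12  0.048] 0.0503
mat bottle [ 0.4995 -0.0957] -56.7 [0.12  0.049] 0.0502
mat lance [0.0744 0.0086] -99.4 [0.086 0.019] 0.0356
mat lance [ 0.6108 -0.2982] -64.3 [0.08  0.033] 0.0342
mat lance [ 0.6651 -0.2016] -56.9 [0.08  0.033] 0.0342
rack bottle [ 0.3672 -0.3214] -55.4 [0.12  0.048] 0.0505
rack bottle [ 0.4355 -0.2148] -58.8 [0.122 0.049] 0.0505
rack bottle [ 0.4996 -0.096 ] -56.7 [0.12  0.049] 0.0505
rack lance [ 0.6104 -0.2975] -64.0 [0.08  0.032] 0.0344
rack lance [ 0.6647 -0.2013] -57.4 [0.08  0.033] 0.0344
(array([ 0.60215782,  0.1508851 , -2.71055907]), 1347, np.float64(0.00041463724610868793))
eye 273 [ 0.71035975 -0.02272021  0.11307826] [ 0.48740373 -0.0392975   0.0911834 ] [0.7361887  0.04465564 0.3833655 ]
eye 221 [0.53827605 0.34697587 0.1132209 ] [0.44194826 0.14752375 0.09024352] [0.56205332 0.36108537 0.38250966]
handle 576 [0.45129257 0.08210551 0.0547494 ] [0.42931079 0.03990141 0.04803114] [0.47460604 0.12345044 0.05784994]
((451.76690673828125, 81.44226837158203), (11.044220924377441, 88.7717056274414), 24.27883529663086)
```

```bash
cat >> h.py <<'E'
RC=np.array([.60216,.15089,.095]); RY=-2.71056
rx=np.array([np.cos(RY),np.sin(RY),0]); ry=np.array([-np.sin(RY),np.cos(RY),0])
def ori(u,th,flip):
    """tool pointing down, leaning by th so that it points towards level unit u; tool x along -u (flip=-1) or u (+1)"""
    u=np.array([u[0],u[1],0.])/np.linalg.norm(u[:2]); z=np.cos(th)*np.array([0,0,-1.])+np.sin(th)*u
    x=flip*(np.cos(th)*u+np.sin(th)*np.array([0,0,1.])); return R.from_matrix(np.stack([x,np.cross(z,x),z],1))
E
python3 - <<'E'
from h import *
clamp(20)
o=ori(-rx,np.radians(15),-1).as_rotvec()
p=lambda s,z: (RC+rx*s)*[1,1,0]+[0,0,z]
movep(p(.215,.12),o); line_to(p(.215,.042),speed=.15); dwell(.1)
f0=read_ft_force(); s=.195; print(f0)
line_to(p(s,.042),speed=.1)
while s>.10:
    s-=.004; line_to(p(s,.042),speed=.06); F=(read_ft_force()-f0)@rx
    print(round(s,3),round(F,2),end='; ')
    if F>10: break
print(read_clock(),(read_eef_pos()-RC)@rx)
dwell(.2);print((read_ft_force()-f0)@rx)
line_to(p(s+.03,.042),speed=.15);line_to(p(s+.06,.2),speed=.3);open_jaws()
print(read_clock())
E
```

```text
Traceback (most recent call last):
bench.PlanningError: the arm cannot follow that straight line within its joint ranges
```

Run:
```python
from h import *
p=lambda s,z: (RC+rx*s)*[1,1,0]+[0,0,z]
for th in(0,5,10,-8):
  for fl in(1,-1):
    print(th,fl,[None if (q:=ik(p(s,z),ori(-rx,np.radians(th),fl).as_rotvec())) is None else np.round(q,2).tolist() for s,z in((.2,.12),(.2,.045),(.13,.045))])
```

```text
0 1 [[0.63, 0.06, -0.68, 0.0, -0.83, 1.38], [0.63, 0.19, -0.77, 0.0, -0.61, 1.38], [0.6, 0.29, -0.62, 0.0, -0.66, 1.41]]
0 -1 [[0.63, 0.06, -0.68, -0.0, -0.83, -1.77], [0.63, 0.19, -0.77, -0.0, -0.61, -1.77], [0.6, 0.29, -0.62, -0.0, -0.66, -1.74]]
5 1 [[0.64, 0.01, -0.75, 0.03, -0.72, 1.34], [0.64, 0.15, -0.85, 0.04, -0.49, 1.32], [0.61, 0.25, -0.7, 0.03, -0.54, 1.37]]
5 -1 [[0.64, 0.01, -0.75, 0.03, -0.72, -1.8], [0.64, 0.15, -0.85, 0.04, -0.49, -1.82], [0.61, 0.25, -0.7, 0.03, -0.54, -1.77]]
10 1 [[0.66, -0.04, -0.83, 0.07, -0.61, 1.28], [0.66, 0.11, -0.95, 0.12, -0.35, 1.23], [0.62, 0.21, -0.8, 0.09, -0.4, 1.31]]
10 -1 [[0.66, -0.04, -0.83, 0.07, -0.61, -1.86], [0.66, 0.11, -0.95, 0.12, -0.35, -1.91], [0.62, 0.21, -0.8, 0.09, -0.4, -1.84]]
-8 1 [[0.6, 0.15, -0.57, -0.03, -0.98, 1.42], [0.6, 0.27, -0.65, -0.03, -0.79, 1.42], [0.58, 0.36, -0.5, -0.03, -0.85, 1.44]]
-8 -1 [[0.6, 0.15, -0.57, -0.03, -0.98, -1.73], [0.6, 0.27, -0.65, -0.03, -0.79, -1.72], [0.58, 0.36, -0.5, -0.03, -0.85, -1.7]]
```

```bash
python3 - <<'E'
from h import *
o=ori(-rx,np.radians(5),-1).as_rotvec()
p=lambda s,z: (RC+rx*s)*[1,1,0]+[0,0,z]
movep(p(.203,.12),o); line_to(p(.203,.042),speed=.15); dwell(.1)
f0=read_ft_force(); s=.19
line_to(p(s,.042),speed=.1)
while s>.10:
    s-=.004; line_to(p(s,.042),speed=.06); F=(read_ft_force()-f0)@rx
    print(round(s,3),round(F,2),end='; ')
    if F>10: break
print(read_clock(),(read_eef_pos()-RC)@rx)
dwell(.2);print((read_ft_force()-f0)@rx)
line_to(p(s+.03,.042),speed=.15);line_to(p(s+.05,.2),speed=.3);open_jaws()
print(read_clock(),read_eef_pos())
E
python3 - <<'E'
from h import *
# feasibility table: pickup tilt t, placement tilt t-45, for bottles & lances
B=[(.3668,-.3221,-54.8),(.5482,-.4137,-57.8),(.4352,-.2144,-58.0),(.4995,-.0957,-56.7)]
Ls=[(.6106,-.298,-64.2),(.665,-.2015,-57.1)]
a=-(rx+[0,0,1])/np.sqrt(2)
for t in(0,10,20,30,40):
  for fl in(1,-1):
    r=[]
    for x,y,w in B+Ls:
        u=np.array([np.cos(np.radians(w)),np.sin(np.radians(w)),0]);o=ori(u,np.radians(t),fl)
        g=np.array([x,y,.03])-u*.02
        r.append(all(ik(g+[0,0,h],o.as_rotvec()) is not None for h in(0,.15)))
    pl=[]
    for k,up in((-132,0),(-44,0),(44,0),(132,0),(-206,.028),(206,.028)):
        foot=RC+ry*k/1000+up*(-rx+[0,0,1])/np.sqrt(2); o=ori(-rx,np.radians(t-45),fl)
        s=.115 if up==0 else .055
        pl.append(all(ik(foot-a*(s+e),o.as_rotvec()) is not None for e in(0,.1,.16)))
    print(t,fl,"pick",*map(int,r),"place",*map(int,pl))
E
```

```text
0.186 0.91; 0.182 1.21; 0.178 1.31; 0.174 2.24; 0.17 1.2; 0.166 0.54; 0.162 1.45; 0.158 1.96; 0.154 -0.19; 0.15 0.74; 0.146 6.3; 0.142 16.9; 9.9083 0.14785409202020433
15.14795970993542
11.925 [0.42772006 0.07067633 0.20000815]
0 1 pick 1 1 1 1 1 1 place 1 1 1 1 1 1
0 -1 pick 1 1 1 1 1 1 place 1 1 1 1 1 1
10 1 pick 1 1 1 1 1 1 place 1 1 1 1 1 1
10 -1 pick 1 1 0 0 1 1 place 1 1 1 1 1 1
20 1 pick 0 1 0 0 1 1 place 1 1 1 1 1 1
20 -1 pick 0 1 0 0 0 0 place 1 1 1 1 1 1
30 1 pick 0 0 0 0 0 0 place 1 1 1 1 1 1
30 -1 pick 0 0 0 0 0 0 place 1 1 1 1 1 1
40 1 pick 0 0 0 0 0 0 place 1 1 1 1 1 1
40 -1 pick 0 0 0 0 0 0 place 1 1 1 1 1 1
```

```bash
cat > job.py <<'E'
from fit import *
LEAN=np.radians(10); A=-(rx+[0,0,1])/np.sqrt(2); N=(-rx+[0,0,1])/np.sqrt(2)
def frame(x,z,p):
    T=np.eye(4);T[:3,0]=x;T[:3,1]=np.cross(z,x);T[:3,2]=z;T[:3,3]=p;return T
def target(kind,k):
    up=.028 if kind=="lance" else 0
    return frame(A,N,RC+ry*k+N*up)
def locate(kind,xy,tag=None):
    p=[xy[0],xy[1],.28]; y=np.radians(-57)
    movep([xy[0]-.02,xy[1],.30],down(y)); dwell(.15); T=tool(); img,d=read_camera("wrist")
    c=[i for i in items(img,d,T) if i[0]==kind]
    if tag: cv2.imwrite(f"pics/{tag}.png",img)
    i=min(c,key=lambda i:np.linalg.norm(i[1]-xy)); assert np.linalg.norm(i[1]-xy)<.08,c
    return i
def pick(kind,xy):
    _,c,a,sz,_=locate(kind,np.array(xy)); u=np.array([*a,0])
    if kind=="bottle": base=np.array([*c,.027])-u*.060; ref=base+u*.150; g=base+u*.035; zt=.018
    else: g=np.array([*c,.019]); ref=g+u*.040; zt=.0165
    o=ori(u,LEAN,1); z=o.as_matrix()[:,2]; p=g+z*((zt-g[2])/z[2])   # TCP on the tool axis through g
    movep(p-z*.10,o.as_rotvec()); line_to(p,speed=.12); clamp(45); dwell(.1)
    T=tool(); O=frame(u,np.array([0,0,1.]),ref); G=np.linalg.inv(T)@O
    G[1,3]=0
    print(kind,"at",np.round(c,4),"yaw",np.degrees(np.arctan2(a[1],a[0])).round(1),"gap",read_finger_gap(),"force",read_finger_force())
    line_to(p+[0,0,.17],speed=.3); print("gap after lift",read_finger_gap(),read_clock())
    return G
def cmd(kind,k,G,back,dx=(0,0)):
    """tool pose with the object's reference `back` short of its seat; dx = correction along (ry, N)"""
    O=target(kind,k); O[:3,3]+=-A*back+ry*dx[0]+N*dx[1]; T=O@np.linalg.inv(G)
    return T[:3,3],R.from_matrix(T[:3,:3]).as_rotvec()
def insert(kind,k,G,start,dx=(0,0),fmax=8,jam=15):
    dwell(.1); f0=read_ft_force(); b=start; log=[]
    while b>-.006:
        b-=.008 if b>.012 else .002
        p,o=cmd(kind,k,G,b,dx); line_to(p,o,speed=.07 if b>.012 else .03)
        F=read_ft_force()-f0; log.append((round(b,3),*np.round([F@A,F@ry,F@N],1)))
        if -F@A>(fmax if b<.01 else jam): break
    print(log[-8:] if len(log)>8 else log); return b
def release():
    open_jaws(); dwell(.1); T=tool(); line_to(T[:3,3]-T[:3,2]*.10,speed=.2); line_to(read_eef_pos()+[0,0,.1],speed=.3); print("t",read_clock())
E
python3 - <<'E'
from job import *
import pickle
movep([.5,-.05,.36],down(-1.5))
G=pick("lance",(.665,-.2015)); pickle.dump(G,open("G.pkl","wb"))
k=-.206
p,o=cmd("lance",k,G,.20); print(ik(p,o)); movep(p,o)
p,o=cmd("lance",k,G,.115); line_to(p,o,speed=.15); dwell(.2)
T=tool(); img,d=read_camera("wrist"); cv2.imwrite("pics/pre1.png",img); pickle.dump((T,img,d),open("pre1.pkl","wb")); print(read_clock())
E
```

```text
lance at [ 0.6656 -0.202 ] yaw -56.9 gap 0.3678678344484501 force 46.54362916946411
gap after lift 0.3665561687015516 17.5083
[ 0.84618821  0.3705196   0.07891071 -0.24284616 -1.84052726  1.15844678]
20.5
```

View pics/pre1.png

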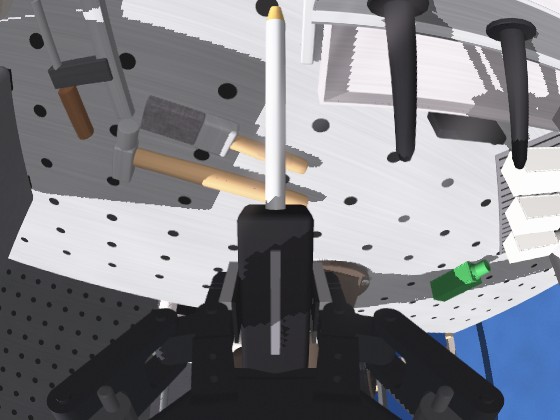

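The tube points straight up the image with its brass-coloured tip at (275,12); the eyelet is just out of view. I'll check the tube's line in 3D against the model axis.

Run:
```python
from job import *
import pickle
T,img,d=pickle.load(open("pre1.pkl","rb"));G=pickle.load(open("G.pkl","rb"));P=cloud("wrist",d,T)
O=T@G
for v in(5,10,15,40,80,120,160,190):
    w=P[v-2:v+3,262:290].reshape(-1,3); q=(w-O[:3,3])@O[:3,:3]; q=q[(abs(q[:,2])<.03)&(abs(q[:,1])<.03)]
    if len(q): print(v,len(q),"x",q[:,0].mean().round(4),"y mid",((q[:,1].max()+q[:,1].min())/2).round(4),"w",np.ptp(q[:,1]).round(4),"ztop",np.percentile(q[:,2],95).round(4))
E0=target("lance",-.206); q=(O[:3,3]-E0[:3,3])@E0[:3,:3]; print("ref in eye frame",q.round(4), "axis err",(E0[:3,:3].T@O[:3,0]).round(4))
```

```text
5 14 x 0.0941 y mid -0.0012 w 0.0042 ztop 0.0039
10 63 x 0.092 y mid -0.001 w 0.0056 ztop 0.0042
15 70 x 0.0889 y mid -0.001 w 0.0065 ztop 0.0046
40 95 x 0.0758 y mid -0.001 w 0.0081 ztop 0.0052
80 100 x 0.0567 y mid -0.0012 w 0.0085 ztop 0.0052
120 100 x 0.0386 y mid -0.0012 w 0.0084 ztop 0.0052
160 94 x 0.0211 y mid -0.001 w 0.0079 ztop 0.0053
190 95 x 0.008 y mid -0.001 w 0.008 ztop 0.0052
ref in eye frame [-1.159e-01  1.000e-04  8.000e-04] axis err [1.0e+00 7.0e-04 1.7e-03]
```

Tube is aligned within about 1 mm; inserting with force guarding.

Run:
```python
from job import *
import pickle
G=pickle.load(open("G.pkl","rb"))
b=insert("lance",-.206,G,.115,dx=(.0005,0)); print(b)
img,d=read_camera("wrist"); cv2.imwrite("pics/ins1.png",img)
if b<.006: release()
```

```text
[(0.011, np.float64(-1.3), np.float64(-0.3), np.float64(0.2)), (0.009, np.float64(-0.9), np.float64(-1.0), np.float64(1.1)), (0.007, np.float64(0.5), np.float64(0.0), np.float64(0.8)), (0.005, np.float64(0.1), np.float64(-0.5), np.float64(1.0)), (0.003, np.float64(-1.0), np.float64(-0.3), np.float64(0.6)), (0.001, np.float64(-1.1), np.float64(-1.0), np.float64(1.8)), (-0.001, np.float64(0.1), np.float64(0.8), np.float64(0.7)), (-0.003, np.float64(-9.3), np.float64(-1.1), np.float64(2.7))]
-0.003000000000000025
t 27.825
```

View pics/ins1.png

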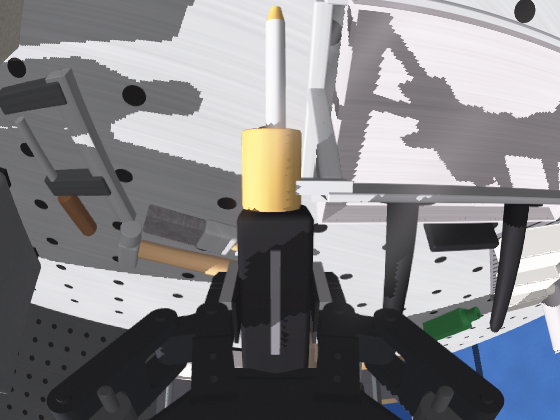

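The lance tube goes through the brass sleeve (272,170) with the grip seated on its rim (272,210). Next: lance 2, then the first bottle.

Run:
```python
from job import *
import pickle
movep([.5,-.05,.38],down(-1.2))
G=pick("lance",(.6106,-.298)); k=.206
p,o=cmd("lance",k,G,.19); movep(p,o)
p,o=cmd("lance",k,G,.115); line_to(p,o,speed=.15)
b=insert("lance",k,G,.115,dx=(.0005,0)); print(b,read_finger_gap())
if b<.006: release()
else: raise SystemExit
G=pick("bottle",(.4995,-.096)); k=-.132; pickle.dump(G,open("G.pkl","wb"))
T=tool(); movep([.48,-.03,.36],read_tcp_rot())
p,o=cmd("bottle",k,G,.17); movep(p,o)
p,o=cmd("bottle",k,G,.12); line_to(p,o,speed=.15)
b=insert("bottle",k,G,.12,dx=(.0005,0)); print(b,read_clock())
img,d=read_camera("wrist"); cv2.imwrite("pics/insb.png",img)
```

```text
lance at [ 0.6108 -0.2986] yaw -63.0 gap 0.3674261935475532 force 46.53023958206177
gap after lift 0.3651466298030845 33.7583
[(0.011, np.float64(1.0), np.float64(-0.8), np.float64(0.5)), (0.009, np.float64(0.9), np.float64(-0.5), np.float64(-0.4)), (0.007, np.float64(-0.6), np.float64(-0.6), np.float64(-0.0)), (0.005, np.float64(0.0), np.float64(-0.0), np.float64(-0.7)), (0.003, np.float64(0.4), np.float64(-0.5), np.float64(-1.6)), (0.001, np.float64(0.8), np.float64(-0.9), np.float64(0.7)), (-0.001, np.float64(-1.5), np.float64(-1.2), np.float64(0.9)), (-0.003, np.float64(-8.9), np.float64(-2.3), np.float64(1.1))]
-0.003000000000000025 0.365887290676987
t 42.8583
bottle at [ 0.5    -0.0962] yaw -56.0 gap 0.5542076392195064 force 45.95611810684204
gap after lift 0.5577130658709434 47.3167
[(0.024, np.float64(-1.3), np.float64(0.2), np.float64(-0.7)), (0.016, np.float64(-0.8), np.float64(-1.2), np.float64(0.7)), (0.008, np.float64(-0.4), np.float64(-2.0), np.float64(-1.7)), (0.006, np.float64(-1.5), np.float64(-3.0), np.float64(-1.0)), (0.004, np.float64(-2.6), np.float64(-5.0), np.float64(-0.5)), (0.002, np.float64(-3.9), np.float64(-4.9), np.float64(0.5)), (-0.0, np.float64(-2.5), np.float64(-5.3), np.float64(0.5)), (-0.002, np.float64(-8.6), np.float64(-5.0), np.float64(1.4))]
-0.0020000000000000556 54.8667
```

View pics/insb.png

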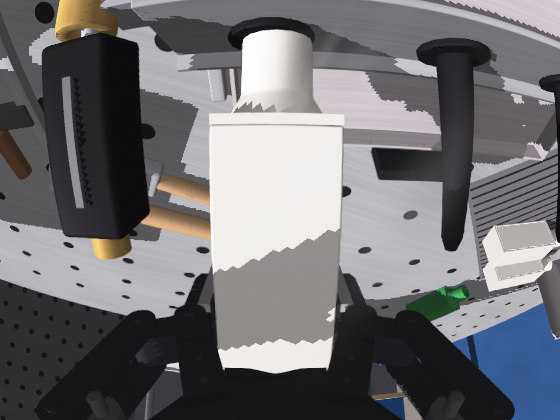

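The mouth sits on its collar (272,35), clear of the lance beside it. Releasing and doing the remaining three.

Run:
```python
from job import *
release()
for xy,k in(((.4352,-.2146),-.044),((.367,-.322),.044),((.5482,-.4137),.132)):
    movep([.46,-.05,.38],down(-1.2))
    G=pick("bottle",xy)
    movep([.46,-.08,.36],read_tcp_rot())
    p,o=cmd("bottle",k,G,.17); movep(p,o)
    p,o=cmd("bottle",k,G,.12); line_to(p,o,speed=.15)
    b=insert("bottle",k,G,.12,dx=(-.0005,0)); print(b,read_finger_gap())
    if b>.005: print("STOP");break
    release()
movep([.46,-.02,.40],down(-2.72));
```

```text
t 56.6167Traceback (most recent call last):
  File "<stdin>", line 5, in <module>
  File "job.py", line 20, in pick
    movep(p-z*.10,o.as_rotvec()); line_to(p,speed=.12); clamp(45); dwell(.1)
                                  ~~~~~~~^^^^^^^^^^^^^
bench.PlanningError: the arm cannot follow that straight line within its joint ranges
```

```bash
python3 - <<'E'
s=open('job.py').read()
s=s.replace("""    o=ori(u,LEAN,1); z=o.as_matrix()[:,2]; p=g+z*((zt-g[2])/z[2])   # TCP on the tool axis through g
    movep(p-z*.10,o.as_rotvec()); line_to(p,speed=.12); clamp(45); dwell(.1)
""","""    for lean in(10,4,-2,-8):
        o=ori(u,np.radians(lean),1); z=o.as_matrix()[:,2]; p=g+z*((zt-g[2])/z[2])   # TCP on the tool axis through g
        try: movep(p-z*.10,o.as_rotvec()); line_to(p,speed=.12); break
        except PlanningError: print("lean",lean,"impossible")
    else: raise SystemExit("no grasp")
    clamp(45); dwell(.1)
""")
open('job.py','w').write(s)
E
cat > run.py <<'E'
from job import *
import sys
for xy,k in(((.4352,-.2146),-.044),((.367,-.322),.044),((.5482,-.4137),.132))[int(sys.argv[1]):]:
    movep([.46,-.05,.38],down(-1.2))
    G=pick("bottle",xy)
    movep([.46,-.08,.36],read_tcp_rot())
    p,o=cmd("bottle",k,G,.17); movep(p,o)
    p,o=cmd("bottle",k,G,.12); line_to(p,o,speed=.15)
    b=insert("bottle",k,G,.12,dx=(-.0005,0)); print(b,read_finger_gap())
    if b>.005: print("STOP");break
    release()
E
python3 run.py 0
```

```text
lean 10 impossible
bottle at [ 0.435 -0.215] yaw -58.3 gap 0.5590855690636624 force 46.238335222005844
gap after lift 0.556551121030998 65.0583
[(0.016, np.float64(0.3), np.float64(-1.2), np.float64(0.5)), (0.008, np.float64(-0.0), np.float64(-0.5), np.float64(0.3)), (0.006, np.float64(-0.1), np.float64(-0.9), np.float64(-0.4)), (0.004, np.float64(0.6), np.float64(-1.1), np.float64(0.4)), (0.002, np.float64(-0.2), np.float64(-0.4), np.float64(-0.1)), (-0.0, np.float64(-0.1), np.float64(-0.5), np.float64(-0.1)), (-0.002, np.float64(-6.0), np.float64(-1.1), np.float64(0.4)), (-0.004, np.float64(-16.9), np.float64(-2.4), np.float64(2.5))]
-0.004000000000000056 0.5547461813462171
t 74.6417
lean 10 impossible
bottle at [ 0.3671 -0.3226] yaw -54.6 gap 0.5575663094994915 force 45.9397391974926
gap after lift 0.5585549012554979 80.5583
[(0.016, np.float64(-0.1), np.float64(-0.7), np.float64(0.3)), (0.008, np.float64(-0.2), np.float64(0.2), np.float64(1.2)), (0.006, np.float64(0.7), np.float64(0.4), np.float64(0.0)), (0.004, np.float64(0.4), np.float64(-0.5), np.float64(0.2)), (0.002, np.floa
[... 245 characters left out ...]
00000000056 0.5547748927573224
t 90.5
bottle at [ 0.5637 -0.3711] yaw -54.2 gap 0.5597158837236315 force 47.38553434610367
gap after lift 0.5577439580068345 96.475
[(0.016, np.float64(0.9), np.float64(0.5), np.float64(1.0)), (0.008, np.float64(0.3), np.float64(0.5), np.float64(0.4)), (0.006, np.float64(0.8), np.float64(0.7), np.float64(0.6)), (0.004, np.float64(0.4), np.float64(1.3), np.float64(1.5)), (0.002, np.float64(0.5), np.float64(0.6), np.float64(0.0)), (-0.0, np.float64(0.7), np.float64(0.7), np.float64(0.7)), (-0.002, np.float64(-7.3), np.float64(-0.9), np.float64(2.0)), (-0.004, np.float64(-16.5), np.float64(-3.3), np.float64(4.1))]
-0.004000000000000056 0.551610495262014
t 106.725
```

The last bottle had been knocked about 4 cm and was found again. Final check from above.

Run:
```python
from job import *
movep([.40,.03,.40],down(-2.72)); dwell(.3)
T=tool();img,d=read_camera("wrist");s,_=read_camera("scene")
P=cloud("wrist",d,T).reshape(-1,3);g=img.max(-1).ravel()
q=(P-RC*[1,1,0]);a,b=q@rx,q@ry;m=(abs(b)<.05)&(a>.10)&(a<.19)&(q[:,2]>.048)&(q[:,2]<.062)&(g<70)
print("handle rx",m.sum(),np.median(a[m]) if m.any() else None,a[m].min() if m.any() else 0,a[m].max() if m.any() else 0)
c=cv2.resize(s[150:350,140:420],(560,400));cv2.imwrite("pics/fin.png",np.hstack([cv2.resize(img,(400,300)),cv2.convertScaleAbs(cv2.resize(c,(400,300)),alpha=1.5)]))
```

```text
handle rx 417 0.13251274215559908 0.12532506451713557 0.13714906668189078
```

View pics/fin.png

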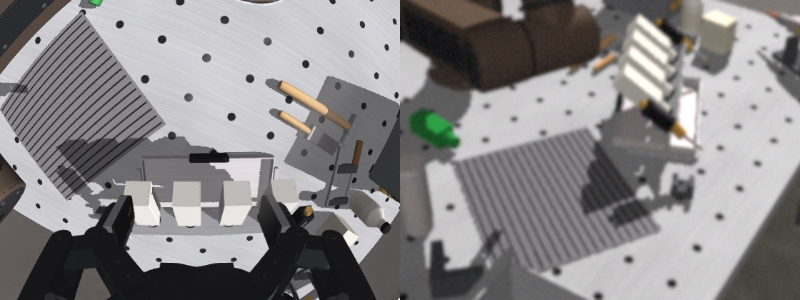

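All four bottles hang on their pegs, both lances are seated, the mat is empty, and the tray is against its stop (handle at 131 mm, hard stop felt at 15 N).

```bash
python3 -c "
from bench import *
print(sign_off(),read_clock())"
```

```text
the job is handed in; nothing more can be done
the job is handed in; nothing more can be done
```

The job is handed in: I pushed the tray home to its stop first, then put both lances through their eyelets and hung all four bottles on their own pegs, finishing at roughly 110 s of the 210 s allowed.

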